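# Close a two-part plaster casting mould and bar it shut

### The arm

A 7-joint arm with a two-finger parallel gripper is mounted at the origin on a cart in front of the work surface, level with it; the furniture and walls round the work are solid. World frame = base frame: x ahead of the robot, y to its left, z up, the work surface at z = 0. Lengths are in mm, angles in rad, forces in N, time in s.
With the tool pointing down it reaches from about 425 to 875 mm from the base axis. Payload 4.7 kg.
Tool frame: the origin (TCP) lies between the finger pads; the fingertips stand 8 mm ahead of it and the grasp point (between the pads) lies 11 mm behind it; z points along the fingers, y is the direction in which the jaws open and shut (so a half turn about z gives the same grasp; the last joint's range is limited). The gripper opens to 87 mm and grips with 3 to 60 N. Pads are 19 mm wide; open, the fingers measure 117 mm over their backs; the gripper's body (75 mm by 190 mm) begins 51 mm behind the grasp point.
Start: joints at [-1.192, 0.321, -0.07, 1.45, 0.023, 1.371, -0.057], TCP at [231.923, 607.237, 230.587] pointing down, gripper open.
Joint ranges: [-2.86, 2.86], [-0.3, 2.09], [-1.38, 1.24], [0.06, 2.45], [-1.56, 4.7], [0.09, 2.05], [-2.69, 2.69]. Speed limits (rad/s): [2.57, 2.57, 3.14, 3.14, 3.14, 3.14, 3.14].

### API

Orientations are given as a rotation vector (axis times angle).
In Python, from rig import manip gives the robot as it stands. Calls block until the motion is done:
- manip.move_pose(position, orientation): joint-space move of the TCP to a pose.
- manip.move_straight(position, vel=150, orientation=None): straight line of the TCP; orientation=None keeps the orientation; vel is the mean speed in mm/s.
- manip.move_j(angles): joint-space move.
- manip.gripper_open() and manip.close_gripper(strength=None): open the fingers fully, or close them until they stop; strength is the grip in N (None keeps the last).
- manip.pause(seconds).
- manip.solve_ik(position, orientation): joint angles nearest the present ones, or None.
- manip.grab_frame(name): name is "scene" or "top" or "wrist"; returns a dict with "color" (400x640x3 uint8, red, green, blue), "range_z" (400x640 float32, mm along the optical axis (not along the pixel's ray), 0 where there is no reading), "K" (3x3 intrinsics, pixels), "k1" (the pictures are not rectified: a ray, as slopes to the right and down, at radius r is drawn at 1 + k1 r^2 times it, then the intrinsics apply), "rvec" (rotation vector, rad) and "tvec" (3), from world to camera coordinates, as OpenCV has them. Camera axes: x right, y down, z forward; pixel columns grow to the right and rows downward; lengths in mm; the calibration is good to about 2 mm. A picture is of the moment at which its call begins.
A pose or a line that the arm cannot do raises manip.MotionError and nothing moves.
- manip.job_done(): hands the job in, once; it reports no verdict.
Trained networks look in a picture, given as the dict that the camera call returned (one of the last four; its "shot" number tells which), for a name from the list of things; names that differ only in an ending like _2 or _b are one class to them, and where a whole thing is asked for, a point or a joint stands for the part that bears it (a point fixed in the world has none). Each returns a list of dicts, best first, with "score" (0 to 1); they miss things now and then, are a little off and sometimes report something else, mostly with a low value. They report only what shows in the picture. A call takes as long as a camera call.
- manip.cut_out(picture, name): "region" (400x640 bool, what is visible of it) and "uv" ([column, row] in pixels, amid what is visible of it).
Readings, each from a call of its own:
- manip.read_time(): time.
- manip.read_joint_pos(): joint angles.
- manip.read_qd(): joint speeds.
- manip.read_effort(): joint torques, N m.
- manip.read_eef_pos(): TCP position.
- manip.read_tool_rot(): TCP orientation.
- manip.read_force(): force on the tool from outside, world axes, zero at the start.
- manip.read_moment(): the same for the moment, N m.
- manip.read_gripper_width(): finger opening in mm.
Only numpy, scipy, OpenCV 4.12 (cv2) and the standard library are available. Lean on these libraries where they do the work, as an engineer would, in place of code of your own. Each camera call takes 0.05 s, during which the arm holds its last target.

### The job

Get the slip-casting mould ready to pour: slide the loose plaster half along the casting board into line with the fixed half and push it home, so that its two natches seat in the pockets and the seam is shut, then swing the wooden keeper bar fully across behind it. Do it all by pushing with the fingers: never lift or tip the mould half, and leave the slip jar, the pot and the empty tub where they stand.

Things in the scene. Friction and masses are not known exactly. Their poses are not given: they have to be found in the camera images.
- casting_board: fixed plywood board, 192 x 264 x 12 mm, with the fixed mould half, its back stop and the keeper bar on it. Origin on the worktop (board spans x -108 to +84, y -132 to +132 mm); z up, top face at z = 12 mm; -y is the closing direction, from the loose to the fixed half; +x runs across the mould, away from the robot (within 9 degrees).
- seam (a point): centre of the mating face of the fixed white plaster half, 45 mm above the worktop, at board x = 0, y = -55 mm; axes as the board's. The half is 90 mm wide (x), 48 mm deep, 66 mm high and lies on the -y side. Its face looks to +y and has two tapered pockets, 17 mm wide at the mouth, 8.6 mm deep, at x = +-32.5 mm and this height.
- loose_face (a point): centre of the mating face of the loose white plaster half, which stands free on the board; -y points out of the face to the fixed half, z up. Its two tapered natches (bumps 15 mm wide, 7.3 mm long) are at x = +-32.5 mm and this height. Closed: this point is on seam. At the start it is 40 to 70 mm short of it, up to 24 mm to the side and turned by up to 13 degrees.
- loose_half: the loose half itself: origin 33 mm below loose_face, on the board; same axes. It reaches 48 mm behind the face (+y), 45 mm to either side, 66 mm up; about 0.4 kg. Its back (y = 48 mm) is flat, upright, 80 mm wide between 5 mm bevels. The natches find the pockets from about 4 mm off to the side; the last 2 mm of seam shut only when in line within 1 to 2 mm.
- keeper_bar (a joint): angle of the keeper bar, a wooden bar 20 mm wide, from 2 to 20 mm above the board's top, 125 mm from pivot to end. 0: it points to +y of the board, along its near edge. It grows as the free end swings to +x; at its stop, 1.571, it lies square behind the closed half, 1 mm from its back, and gets there only if the mould is shut. Starts at -0.25 to 0; stays where left (friction 0.06 N m).
- bar_pivot (a point): the keeper bar's pivot, a brass screw at the near side of the mould (board x = -76, y = 4.2 mm), at mid height of the bar, 23 mm above the worktop; its axes turn with the bar and its +y points along the bar to the free end.
- slip_jar: small lidded glass jar of slip, 52 mm wide, 70 mm high, origin at the centre of its underside; leave it alone.
- thrown_pot: olive stoneware pot with pale spots, 82 mm wide, 70 mm high, origin at the centre of its underside; leave it alone.
- brush_jar: fixed glass jar full of brushes beyond the -y end of the board, 95 mm wide, 0.11 m high, its brushes up to about 0.23 m; origin about at the centre of its underside; keep clear of it. A fixed wooden chest of drawers, 0.2 m high, also stands behind the board, its knobs at x = 0.71 m of the world.
- empty_tub: empty translucent plastic tub, 93 x 123 mm, 55 mm high, origin at the centre of its underside; leave it alone.

How it is judged (in metres and radians):
On the way, in this order (a step that is already met when the one before it is completed fails the run):
1. the loose half is pushed up to the fixed half, its natches in the pockets (seam open 5 mm or less) (y of loose_face in the frame of seam below 0.005 m and x of loose_face in the frame of seam between -0.004 and 0.004 m and angle between the y axis of loose_face and the y axis of seam, either way round below 0.08 rad), for 0.1 s.
2. the keeper bar is swung across behind it (value of joint keeper_bar above 1.5 rad), for 0.2 s.
At the end, for the whole second after the job is handed in: The loose half stands on the board with its face within 3 mm of the fixed half's face, within 3 mm sideways and 0.04 rad of square, at rest, and the keeper bar is swung across behind it to 1.5 rad or more (y of loose_face in the frame of seam below 0.003 m and x of loose_face in the frame of seam between -0.003 and 0.003 m and angle between the y axis of loose_face and the y axis of seam, either way round below 0.04 rad and z of loose_face in the frame of seam below 0.004 m and value of joint keeper_bar above 1.5 rad and linear speed of loose_half below 0.01 m/s); the robot touches nothing.
It fails at once if the loose mould half was lifted more than 10 mm (z of loose_face in the frame of seam above 0.01 m).
It fails at once if the loose mould half was tipped by more than 0.2 rad (angle between loose_face's own z axis and vertical above 0.2 rad).
It fails at once if the slip_jar was moved more than 15 mm (distance of slip_jar from where it was at the start of the episode above 0.015 m).
It fails at once if the thrown_pot was moved more than 15 mm (distance of thrown_pot from where it was at the start of the episode above 0.015 m).
It fails at once if the empty_tub was moved more than 15 mm (distance of empty_tub from where it was at the start of the episode above 0.015 m).
It also fails if it takes over 72 s, if anything falls off the work surface, if the arm or the gripper's body presses on something with over 40 N, if the wrist force passes 120 N, or if a joint passes its speed limit or range.

## Working session

There is one attempt and no reset: what is moved stays moved. The work goes in short steps, each a Python script; the robot and the scene stay as the last script left them, time stands still between calls to the robot, and variables do not carry over. Pictures are saved under pics/ and viewed, and the job is handed in when it is done.

```bash
ls; mkdir -p pics; cat > h.py <<'E'
import numpy as np, cv2
from rig import manip
def save(f,n): cv2.imwrite(f'pics/{n}.png', cv2.cvtColor(f['color'],cv2.COLOR_RGB2BGR))
def pts(f, mask=None):
    z=f['range_z']; K=np.array(f['K']); k1=f['k1']
    v,u=np.nonzero((z>0) if mask is None else (mask&(z>0)))
    d=z[v,u]
    p=np.stack([u,v],1).astype(float).reshape(-1,1,2)
    n=cv2.undistortPoints(p,K,np.array([k1,0,0,0.])).reshape(-1,2)
    c=np.c_[n*d[:,None],d]
    R=cv2.Rodrigues(np.array(f['rvec'],float))[0]; t=np.array(f['tvec'],float).ravel()
    return (c-t)@R, u, v
def proj(f,P):
    q,_=cv2.projectPoints(np.array(P,float).reshape(-1,3),np.array(f['rvec'],float),np.array(f['tvec'],float).ravel(),np.array(f['K'],float),np.array([f['k1'],0,0,0.]))
    return q.reshape(-1,2)
E
python3 - <<'E'
from h import *
import pickle
print(manip.read_time(),manip.read_eef_pos(),manip.read_tool_rot())
F={}
for n in ['scene','top','wrist']:
    f=manip.grab_frame(n); save(f,n+'0'); F[n]=f
    print(n,f['k1'],f['tvec'])
    if n!='wrist':
        F[n+'m']={}
        for o in ['casting_board','loose_half','keeper_bar','slip_jar','thrown_pot','empty_tub']:
            r=manip.cut_out(f,o)
            F[n+'m'][o]=r
            print(n,o,[(round(x['score'],2),x['uv'],int(x['region'].sum())) for x in r[:3]])
pickle.dump(F,open('F0.pkl','wb'))
E
```

```text
pics
0.0 [231.77291352 606.71122573 229.46562194] [-5.69769513e-01 -3.08928084e+00  2.97455155e-03]
scene -0.08958648729132815 [-383.48394995  285.82348407  767.0253914 ]
scene casting_board [(0.85, [263.4, 185.7], 3758)]
scene loose_half [(0.79, [252.9, 166.6], 1021), (0.56, [223.4, 181.1], 451)]
scene keeper_bar [(0.68, [219.2, 182.3], 354)]
scene slip_jar [(0.75, [363.0, 198.6], 656), (0.46, [253.5, 167.7], 1020)]
scene thrown_pot [(0.86, [399.9, 229.5], 1415)]
scene empty_tub [(0.85, [342.0, 284.7], 2786)]
top 0.015844344540251878 [  1.18779428 521.23998223 910.50958146]
top casting_board [(0.76, [233.4, 210.2], 7073)]
top loose_half [(0.85, [214.8, 205.5], 992)]
top keeper_bar [(0.9, [207.2, 243.7], 460), (0.67, [234.0, 208.2], 7099)]
top slip_jar [(0.92, [335.6, 156.6], 447)]
top thrown_pot [(0.95, [394.4, 166.6], 1033)]
top empty_tub [(0.73, [394.3, 253.5], 1997), (0.67, [208.3, 242.8], 485)]
wrist -0.05389908700072436 [-651.04170459  -32.6501663   389.01266754]
```

View pics/top0.png

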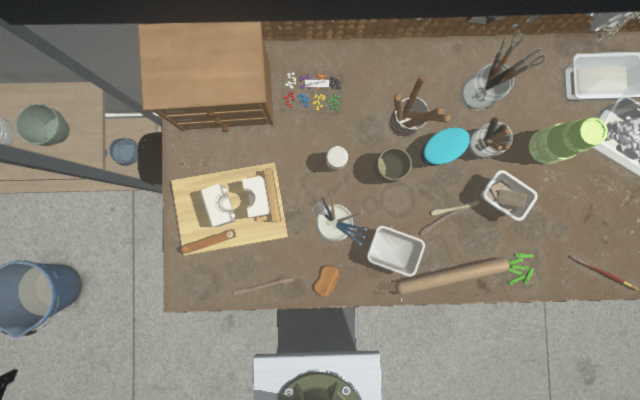

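View pics/scene0.png

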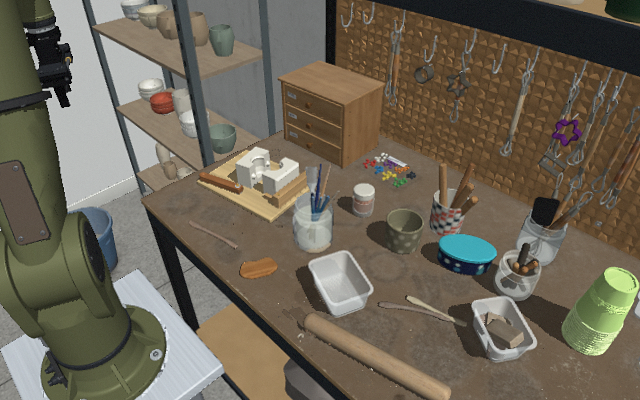

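View pics/wrist0.png

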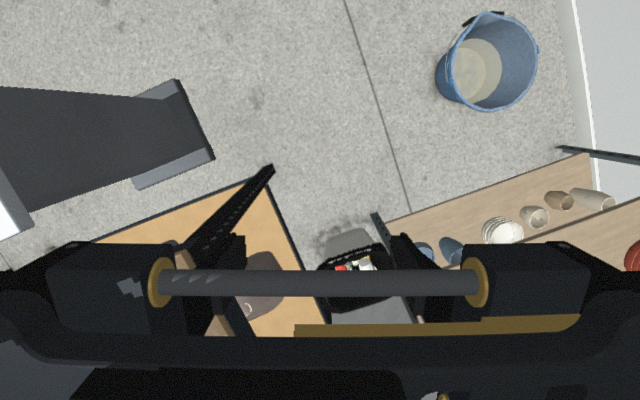

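```bash
python3 - <<'E'
import pickle,numpy as np
from h import *
F=pickle.load(open('F0.pkl','rb'))
for n in ['top','scene']:
  f=F[n]
  for o,r in F[n+'m'].items():
    p,_,_=pts(f,r[0]['region'])
    print(n,o,len(p),np.percentile(p,[2,50,98],axis=0).round(0).tolist())
E
```

```text
top casting_board 7038 [[426.0, 80.0, 8.0], [519.0, 193.0, 13.0], [622.0, 336.0, 79.0]]
top loose_half 988 [[486.0, 192.0, 21.0], [530.0, 222.0, 76.0], [573.0, 253.0, 81.0]]
top keeper_bar 456 [[420.0, 195.0, 12.0], [443.0, 255.0, 31.0], [467.0, 318.0, 36.0]]
top slip_jar 446 [[613.0, -85.0, 0.0], [635.0, -59.0, 69.0], [661.0, -36.0, 73.0]]
top thrown_pot 1028 [[579.0, -233.0, 5.0], [621.0, -202.0, 17.0], [653.0, -157.0, 71.0]]
top empty_tub 1990 [[357.0, -258.0, -1.0], [406.0, -205.0, 5.0], [461.0, -136.0, 57.0]]
scene casting_board 3748 [[416.0, 73.0, 6.0], [491.0, 136.0, 15.0], [595.0, 330.0, 79.0]]
scene loose_half 1020 [[479.0, 190.0, 13.0], [513.0, 214.0, 58.0], [574.0, 250.0, 80.0]]
scene keeper_bar 352 [[415.0, 192.0, 17.0], [437.0, 252.0, 30.0], [460.0, 312.0, 35.0]]
scene slip_jar 651 [[610.0, -89.0, 4.0], [623.0, -74.0, 49.0], [656.0, -44.0, 71.0]]
scene thrown_pot 1409 [[574.0, -237.0, 9.0], [608.0, -200.0, 43.0], [651.0, -161.0, 70.0]]
scene empty_tub 2784 [[356.0, -258.0, 1.0], [420.0, -190.0, 24.0], [461.0, -136.0, 56.0]]
```

```bash
cat >> h.py <<'E'
def rect(P):
    (c,s,a)=cv2.minAreaRect(P[:,:2].astype(np.float32)); return np.round(c,1),np.round(s,1),round(a,2)
E
python3 - <<'E'
import pickle,numpy as np
from h import *
F=pickle.load(open('F0.pkl','rb'))
f=F['top']
big=cv2.resize(f['color'][150:265,160:300],None,fx=5,fy=5,interpolation=cv2.INTER_CUBIC)
cv2.imwrite('pics/topz.png',big[:,:,::-1])
p,u,v=pts(f)
b=(p[:,0]>400)&(p[:,0]<650)&(p[:,1]>50)&(p[:,1]<350)
m=b&(abs(p[:,2]-78)<5); q=p[m]
for lab in [(np.array([u[m],v[m]]))]:
    im=np.zeros((400,640),np.uint8); im[v[m],u[m]]=1
    n,l,s,c=cv2.connectedComponentsWithStats(im)
    ll=l[v[m],u[m]]
    for i in range(1,n):
        if s[i,4]>30: print(i,s[i],rect(q[ll==i]),q[ll==i].mean(0))
m=b&(abs(p[:,2]-12)<5)
print('board',rect(p[m]))
m=F['topm']['keeper_bar'][0]['region']; k=pts(f,m)[0]; k=k[abs(k[:,2]-32)<6]; print('bar',rect(k),len(k))
E
```

```text
1 [242 176  27  41 655] (array([547.2, 132.7]), array([90. , 47.9]), 8.64) [547.3277434  129.86165219  77.53857247]
2 [201 184  30  42 645] (array([528.5, 226.7]), array([90., 48.]), 16.84) [528.13292822 228.67114146  77.59940053]
board (array([523.9, 209. ]), array([192.2, 263.8]), 8.55)
bar (array([443.1, 257. ]), array([ 19.5, 132.8]), 17.02) 433
```

View pics/topz.png

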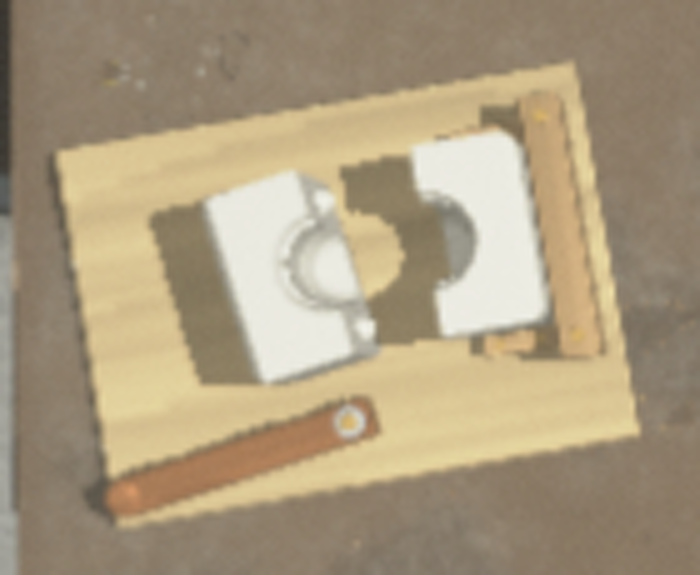

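```bash
cat >> h.py <<'E'
YAW=np.radians(8.6); BO=np.array([535.8,210.8])
bx=np.array([np.cos(YAW),np.sin(YAW)]); by=np.array([-np.sin(YAW),np.cos(YAW)])
def b2w(x,y): return BO+x*bx+y*by
def w2b(p): d=np.asarray(p)[...,:2]-BO; return np.stack([d@bx,d@by],-1)
from scipy.spatial.transform import Rotation as Rn
def ori(a,flip=1):
    # tool z down, tool y along +-(board x rotated by a)
    t=YAW+a; y=flip*np.array([np.cos(t),np.sin(t),0]); z=np.array([0,0,-1.]); x=np.cross(y,z)
    return Rn.from_matrix(np.stack([x,y,z],1)).as_rotvec()
E
python3 - <<'E'
import pickle
from h import *
F=pickle.load(open('F0.pkl','rb'))
P=np.vstack([pts(F['top'])[0],pts(F['scene'])[0]])
for x in range(200,800,50):
  r=[]
  for y in range(250,750,50):
    m=(P[:,0]>=x)&(P[:,0]<x+50)&(P[:,1]>=y)&(P[:,1]<y+50)
    r.append(int(np.percentile(P[m,2],98)) if m.sum()>3 else None)
  print(x,r)
for fl in (1,-1):
  for nm,p,a in [('push0',b2w(-12,75),.143),('push1',b2w(10,0),0)]:
    for z in (26,150): 
      j=manip.solve_ik([*p,z],ori(a,fl)); print(fl,nm,z,None if j is None else np.round(j,2))
  for th in (-.147,.4,1,1.57):
    d=np.sin(th)*bx+np.cos(th)*by; n=np.cos(th)*bx-np.sin(th)*by
    p=b2w(-76,4.2)+105*d-24*n
    for dd in (0,np.pi/2): 
      j=manip.solve_ik([*p,26],ori(-th+dd,fl)); print(fl,'bar',th,dd,p.round(),None if j is None else np.round(j,2))
E
```

```text
200 [-873, -872, None, None, None, 387, 476, 409, None, -870]
250 [2, 2, 2, None, None, None, 469, 387, 336, -871]
300 [2, 2, 2, None, None, None, None, None, None, -874]
350 [3, 2, 3, None, None, None, -874, None, -868, -870]
400 [33, 33, 3, None, None, None, -871, -870, -869, -867]
450 [16, 14, 2, None, None, None, -871, -867, -871, -871]
500 [77, 14, 3, None, None, None, -870, -871, -872, -871]
550 [79, 15, 3, None, None, None, -871, -874, -869, -872]
600 [14, 12, 3, None, None, None, None, None, 357, 350]
650 [3, 3, 3, None, None, None, None, -550, 345, 333]
700 [505, 505, 504, None, None, None, None, None, -553, 111]
750 [460, 207, 480, None, None, None, None, None, -553, 112]
1 push0 26 [-0.78  0.38  0.28  1.83 -0.12  0.95 -0.16]
1 push0 150 [-0.79  0.24  0.27  1.73 -0.07  1.18 -0.2 ]
1 push1 26 [-0.71  0.38  0.35  1.84 -0.16  0.95 -0.14]
1 push1 150 [-0.73  0.24  0.36  1.73 -0.09  1.18 -0.19]
1 bar -0.147 0 [406. 297.] [-0.89  0.22  0.22  2.03 -0.06  0.9  -0.34]
1 bar -0.147 1.5707963267948966 [406. 297.] [-0.74  0.22  0.07  2.03 -0.02  0.9   1.2 ]
1 bar 0.4 0 [463. 311.] [-0.
[... 578 characters left out ...]
  0.72  1.15  2.36]
-1 push1 150 [ 0.51  0.49 -1.18  1.69  0.47  1.28  2.52]
-1 bar -0.147 0 [406. 297.] [ 0.33  0.49 -1.17  1.99  0.53  1.01  2.34]
-1 bar -0.147 1.5707963267948966 [406. 297.] [-1.01  0.22  0.35  2.04 -0.1   0.9  -1.87]
-1 bar 0.4 0 [463. 311.] [-0.6   0.32 -0.04  1.89  0.02  0.93  2.24]
-1 bar 0.4 1.5707963267948966 [463. 311.] [-1.02  0.34  0.44  1.91 -0.18  0.93 -2.32]
-1 bar 1 0 [523. 291.] [-0.59  0.39  0.05  1.79 -0.02  0.96  1.76]
-1 bar 1 1.5707963267948966 [523. 291.] [-1.37  0.64  1.07  1.82 -0.63  1.07 -2.49]
-1 bar 1.57 0 [560. 243.] [-0.59  0.42  0.17  1.77 -0.08  0.97  1.33]
-1 bar 1.57 1.5707963267948966 [560. 243.] [ 0.42  0.77 -1.18  1.73  0.77  1.19  2.31]
```

```bash
cat >> h.py <<'E'
def bpose(x,y,z): return [*b2w(x,y),z]
def force_b():
    f=np.array(manip.read_force()); return np.array([f[:2]@bx,f[:2]@by,f[2]])
def look(tag,names=('top','scene')):
    out={}
    for n in names:
        f=manip.grab_frame(n); save(f,n+tag); p,u,v=pts(f)
        b=w2b(p); m=(abs(b[:,0])<90)&(b[:,1]>-120)&(b[:,1]<130)&(abs(p[:,2]-78)<5)
        q=p[m]; im=np.zeros((400,640),np.uint8); im[v[m],u[m]]=1
        N,l,s,c=cv2.connectedComponentsWithStats(im,connectivity=4); ll=l[v[m],u[m]]
        for i in range(1,N):
            if s[i,4]>80:
                Q=q[ll==i]; c,sz,a=rect(Q); print(n,'comp',s[i,4],'board c',w2b(c).round(1),'size',sz,'yaw-b',round(a-8.6,2))
        out[n]=f
    return out
E
python3 - <<'E'
from h import *
manip.close_gripper(20)
y=np.radians(16.84); n=np.array([-np.sin(y),np.cos(y)]); c=np.array([528.5,226.7])
o=ori(y-YAW)
p=c+60*n
manip.move_pose([*p,150],o); print(manip.read_time(), manip.read_gripper_width())
manip.move_straight([*p,28],150)
print('f0',force_b(),manip.read_eef_pos())
for s in np.arange(56,4,-4.):
    q=c+s*n
    manip.move_straight([*q,28],60)
    f=force_b(); print(s,f.round(1),np.round(manip.read_eef_pos(),1))
    if abs(f[1])>15: break
print(manip.read_time())
f=manip.grab_frame('scene'); save(f,'scene1'); f=manip.grab_frame('wrist'); save(f,'wrist1')
E
```

```text
3.875 0.42669727651031913
f0 [ 0.05072148 -0.49276748 -0.57006099] [511.82068029 284.68667068  28.93000392]
56.0 [ 0.4  1.1 -0.6] [513.  280.1  28.9]
52.0 [ 0.4 -0.6 -0.6] [513.7 276.   28.2]
48.0 [-0.3  0.4  0.5] [514.7 272.2  28. ]
44.0 [-0.3 -0.9 -1. ] [515.9 268.4  28. ]
40.0 [-0.   0.4 -0.9] [517.1 264.5  28. ]
36.0 [ 0.5  0.  -0.1] [518.2 260.9  28. ]
32.0 [0.4 0.7 0.2] [519.3 257.1  28. ]
28.0 [ 0.3 -0.  -0.3] [520.6 253.1  28. ]
24.0 [-0.2  1.   0.6] [521.7 249.1  28. ]
20.0 [0.3 0.4 0.8] [522.9 245.2  28. ]
16.0 [0.3 0.2 0.4] [524.1 241.4  28. ]
12.0 [-0.5  1.   0.1] [525.2 237.5  28. ]
8.0 [ 0.3 -0.4  0.5] [526.4 233.7  28. ]
8.0917
```

View pics/scene1.png

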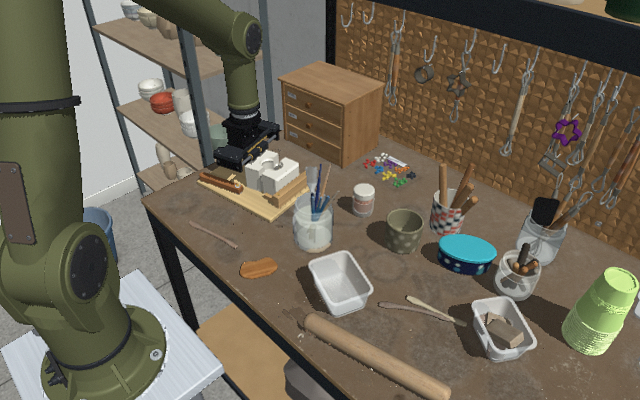

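View pics/wrist1.png

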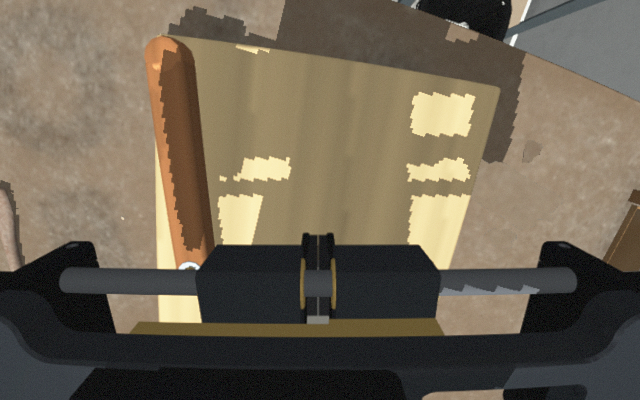

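```bash
python3 - <<'E'
from h import *
look('2')
E
```

```text
top comp 647 board c [ -0.2 -79. ] size [90.3 47.9] yaw-b 0.19
top comp 324 board c [  1.  -19.4] size [90.2 31.9] yaw-b 8.31
scene comp 306 board c [ -2.4 -10.8] size [93.3 54.4] yaw-b 7.24
scene comp 380 board c [ -2.6 -80.3] size [91.9 50.1] yaw-b -0.12
```

```bash
python3 - <<'E'
from h import *
print(w2b(manip.read_eef_pos()))
manip.move_straight(bpose(-5,45,28),100)
manip.move_straight(bpose(10,38,28),80,ori(0))
print(w2b(manip.read_eef_pos()))
for y in np.arange(34,14,-4.):
    manip.move_straight(bpose(10,y,28),60)
    print(y,w2b(manip.read_eef_pos()).round(1),force_b().round(1))
look('3',('top',))
print(manip.read_time())
E
```

```text
[-6.03016755 24.11573385]
[ 9.89382373 37.27451415]
34.0 [ 9.6 33.6] [0.  0.6 0.7]
30.0 [10.  29.6] [0.4 0.1 1. ]
26.0 [10.1 25.9] [0.7 0.4 0.9]
22.0 [10.1 21.6] [-0.7  0.5  0.4]
18.0 [10.  17.4] [ 0.4  0.5 -0.6]
top comp 646 board c [ -0.2 -79. ] size [90.2 48. ] yaw-b 0.04
top comp 358 board c [ -1.4 -26. ] size [90.1 34.7] yaw-b 2.35
10.3
```

```bash
python3 - <<'E'
from h import *
for y in (16,14.):
    manip.move_straight(bpose(10,y,28),60)
    print(y,w2b(manip.read_eef_pos()).round(1),force_b().round(1))
look('4',('top',))
print(manip.read_time())
E
```

```text
16 [ 9.9 15.9] [-0.1  0.2  0.4]
14.0 [10.  13.8] [0.5 1.1 0.7]
top comp 651 board c [ -0.4 -78.7] size [89.9 47.9] yaw-b -0.09
top comp 341 board c [ -2.2 -30.6] size [89.8 31.9] yaw-b -0.57
10.85
```

```bash
python3 - <<'E'
from h import *
manip.move_straight(bpose(8,24,28),80)
manip.move_straight(bpose(-3,20,28),80)
y=16.
while y>-1:
    y-=2 if y>6 else 1
    x=-3+min(3,max(0,(14-y)*.33))
    manip.move_straight(bpose(x,y,28),50)
    f=force_b(); print(y,w2b(manip.read_eef_pos()).round(1),f.round(1))
    if abs(f[1])>18: break
look('5',('top','scene'))
print(manip.read_time())
E
```

```text
14.0 [-2.6 13.3] [-1.  -0.9 -0.9]
12.0 [-2.2 12.1] [ 0.9  0.4 -0.4]
10.0 [-1.7 10.3] [-0.7  2.4  0.9]
8.0 [-1.   7.8] [-0.2  2.4  0.5]
6.0 [-0.3  5.6] [-0.6  1.1  0.7]
5.0 [-0.   4.9] [-0.4  1.8  0.4]
4.0 [0.  4.5] [-0.8  3.9 -0.1]
3.0 [0.  4.5] [-0.5  6.8 -1.1]
2.0 [0.  4.6] [-1.1  7.4 -1.4]
1.0 [0.  4.6] [ 0.3  8.5 -1. ]
0.0 [-0.   4.6] [ 1.5 11.1 -2.7]
-1.0 [-0.   4.6] [ 0.9 13.1 -2. ]
top comp 960 board c [  0.  -63.2] size [90.6 79.1] yaw-b -0.31
scene comp 683 board c [ -2.7 -60. ] size [93.8 93.1] yaw-b -0.77
14.5417
```

```bash
python3 - <<'E'
from h import *
manip.move_straight(bpose(0,20,28),100)
manip.move_straight(bpose(-5,90,120),200)
F=look('6',('top','scene'))
f=F['top']; im=cv2.resize(f['color'][150:265,160:300],None,fx=5,fy=5,interpolation=cv2.INTER_CUBIC)
cv2.imwrite('pics/top6z.png',im[:,:,::-1])
p,u,v=pts(f); b=w2b(p); m=(abs(p[:,2]-78)<5)&(abs(b[:,0])<60)&(b[:,1]>-110)&(b[:,1]<60)
b=b[m]
for xs in (-38,-30,30,38):
    k=b[abs(b[:,0]-xs)<4]; print(xs,k[:,1].min().round(1),k[:,1].max().round(1))
L=b[b[:,1]>-50];R=b[b[:,1]<-60]
for n,k in (('loose',L),('fixed',R)):
    print(n,np.percentile(k[:,0],[0.5,2,50,98,99.5]).round(1), rect(k))
r=manip.cut_out(f,'keeper_bar'); print([(x['score'],x['uv']) for x in r])
k=pts(f,r[0]['region'])[0]; k=k[abs(k[:,2]-32)<6]; print('bar',rect(k),w2b(rect(k)[0]))
print(manip.read_time())
E
```

```text
top comp 1287 board c [ -0. -55.] size [90.3 95.9] yaw-b -0.45
scene comp 705 board c [ -2.4 -59.1] size [93.5 94.7] yaw-b -1.39
-38 -102.7 -7.3
-30 -101.6 -9.1
30 -101.9 -7.7
38 -103.1 -9.1
loose [-44.3 -43.3   0.9  43.6  45. ] (array([  0.3, -28.2]), array([89.9, 42.4]), 0.01)
fixed [-45.2 -43.7  -0.4  42.9  44.3] (array([ -0.4, -81.4]), array([43., 90.]), 89.8)
[(0.76, [209.4, 243.5])]
bar (array([444.8, 251.4]), array([ 19.6, 120.3]), 17.06) [-83.90569573  53.75122532]
15.775
```

View pics/top6z.png

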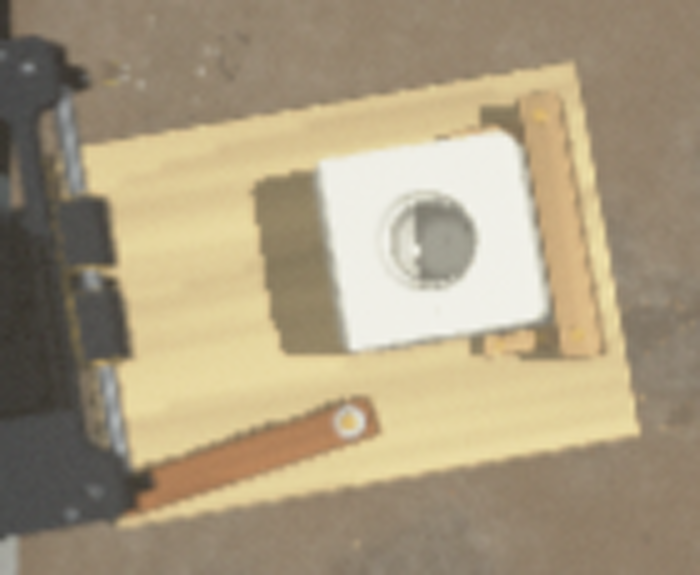

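```bash
cat >> h.py <<'E'
def barpose(th,off,z=26,r=100):
    d=np.sin(th)*bx+np.cos(th)*by; n=np.cos(th)*bx-np.sin(th)*by
    return [*(b2w(-76,4.2)+r*d-off*n),z], ori(-th+np.pi/2)
E
python3 - <<'E'
from h import *
p,o=barpose(-.15,38,120)
manip.move_pose(p,o)
p,o=barpose(-.15,38); manip.move_straight(p,120)
print(manip.read_time(),force_b().round(1),manip.read_eef_pos())
for th in np.linspace(-.15,1.47,11):
    p,o=barpose(th,21.5); manip.move_straight(p,80,o)
    f=force_b(); print(round(th,2),f.round(1),np.round(manip.read_eef_pos(),1))
    if np.abs(f).max()>12: print('stop'); break
f=manip.grab_frame('top'); save(f,'top7'); f=manip.grab_frame('scene'); save(f,'scene7')
print(manip.read_time())
E
```

```text
18.0833 [-0.7 -0.7 -0.5] [394.68794    288.29184526  26.59527332]
-0.15 [-0.2 -0.2  0.1] [410.6 293.   26.4]
0.01 [-0.3 -0.3  0.1] [424.6 299.6  25.9]
0.17 [-0.4  0.8 -0.2] [440.4 303.8  25.9]
0.34 [-0.8 -0.3 -0.3] [456.8 305.6  25.9]
0.5 [0.  0.4 0.5] [473.3 304.9  25.9]
0.66 [-0.5 -0.6 -0.5] [489.4 301.4  25.9]
0.82 [-0.2  0.2 -1.1] [504.9 295.4  25.9]
0.98 [-0.8  1.  -0.1] [519.  286.9  25.9]
1.15 [-0.1 -0.7  0.9] [531.7 276.3  25.9]
1.31 [-0.2  0.7 -0. ] [542.5 263.8  25.9]
1.47 [ 0.6 -0.   0.5] [551.1 249.8  26. ]
22.125
```

```bash
python3 - <<'E'
from h import *
for off in np.arange(22,8,-1.):
    p,o=barpose(1.571,off); manip.move_straight(p,50,o)
    f=force_b(); print(off,f.round(1),w2b(manip.read_eef_pos()).round(1))
    if abs(f[1])>10: break
manip.pause(.4)
p,o=barpose(1.571,50); manip.move_straight(p,100)
p,o=barpose(1.571,110,140); manip.move_straight(p,200)
F=look('8',('top','scene')); f=F['top']
im=cv2.resize(f['color'][150:265,160:300],None,fx=5,fy=5,interpolation=cv2.INTER_CUBIC)
cv2.imwrite('pics/top8z.png',im[:,:,::-1])
p,u,v=pts(f); b=w2b(p); m=(abs(p[:,2]-32)<6)&(b[:,0]>-100)&(b[:,0]<55)&(b[:,1]>-4)&(b[:,1]<25)
print('bar',m.sum(),rect(b[m]))
m2=m&(b[:,0]>-60)&(b[:,0]<40); print(np.polyfit(b[m2,0],b[m2,1],1))
for n,o in (('slip_jar',(635,-59)),('thrown_pot',(621,-202)),('empty_tub',(406,-205))):
    r=manip.cut_out(f,n); print(n,np.percentile(pts(f,r[0]['region'])[0],[2,50,98],axis=0).round().tolist())
print(manip.read_time(),force_b())
E
```

```text
22.0 [-0.5  0.1 -0.7] [23.9 26.5]
21.0 [-0.3  1.3  0.2] [23.9 25.7]
20.0 [-0.5  3.4  0.1] [23.9 25.6]
19.0 [ 0.2  6.2 -1.3] [23.9 25.5]
18.0 [ 0.6  7.7 -2. ] [23.9 25.4]
17.0 [ 0.6  8.  -1.9] [23.9 25.3]
16.0 [-0.3 10.2 -2.2] [23.8 25.3]
top comp 1286 board c [ -0. -55.] size [90.3 95.8] yaw-b -0.56
scene comp 698 board c [ -2.6 -58.5] size [93.6 93.3] yaw-b -0.44
bar 289 (array([-19. ,   5.1]), array([ 17.8, 133.5]), 89.99)
[0.03310514 7.69860451]
slip_jar [[612.0, -83.0, 17.0], [633.0, -59.0, 69.0], [660.0, -37.0, 73.0]]
thrown_pot [[579.0, -236.0, 0.0], [622.0, -202.0, 16.0], [656.0, -157.0, 71.0]]
empty_tub [[358.0, -257.0, -1.0], [407.0, -207.0, 5.0], [462.0, -140.0, 57.0]]
25.9083 [-0.10390305 -0.27073531 -0.83447075]
```

View pics/top8z.png

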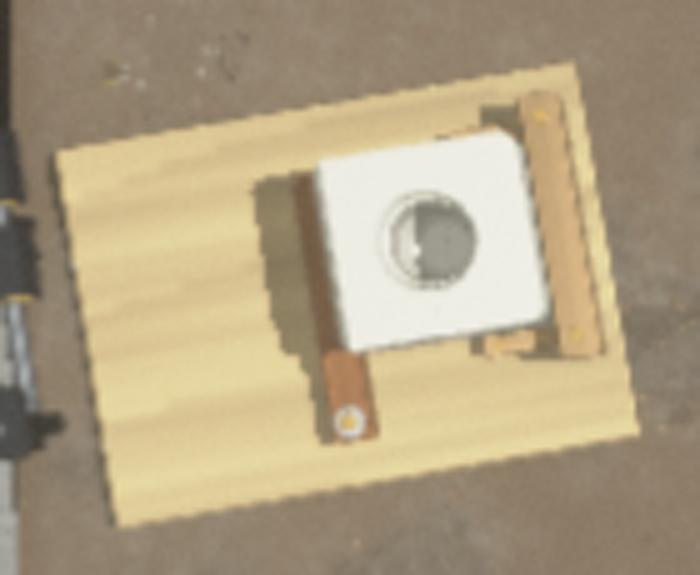

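```bash
python3 - <<'E'
from h import *
f=manip.grab_frame('top')
p,u,v=pts(f); b=w2b(p); m=(p[:,2]>26)&(p[:,2]<40)&(b[:,0]>-100)&(b[:,0]<60)&(b[:,1]>-10)&(b[:,1]<35)
for x in range(-90,60,8):
    k=b[m&(abs(b[:,0]-x)<4)]; print(x,len(k),k[:,1].min().round(1) if len(k) else 0,k[:,1].max().round(1) if len(k) else 0)
c=f['color'][160:245,210:245]; cv2.imwrite('pics/top9z.png',cv2.resize(c,None,fx=7,fy=7,interpolation=cv2.INTER_NEAREST)[:,:,::-1])
for th in (1.571,1.5,1.45):
    d=np.sin(th)*bx+np.cos(th)*by; n=np.cos(th)*bx-np.sin(th)*by
    print(th,proj(f,[[*(b2w(-76,4.2)+r*d-10*n),32] for r in (0,40,80,125)]).round(1).tolist())
E
```

```text
-90 0 0 0
-82 26 -5.4 12.2
-74 28 -5.6 13.2
-66 26 -5.6 12.3
-58 28 -5.9 13.8
-50 28 -5.7 12.5
-42 21 -3.5 13.3
-34 13 3.5 12.9
-26 16 2.3 13.7
-18 14 2.6 13.8
-10 15 2.9 13.2
-2 14 2.7 13.5
6 13 2.8 12.7
14 16 2.2 13.9
22 14 4.0 12.8
30 13 2.8 13.5
38 13 3.9 12.6
46 9 2.5 11.2
54 0 0 0
1.571 [[225.7, 234.3], [223.0, 218.2], [220.3, 202.1], [217.2, 184.1]]
1.5 [[225.7, 234.6], [221.9, 218.7], [218.0, 202.9], [213.7, 185.1]]
1.45 [[225.8, 234.8], [221.1, 219.1], [216.5, 203.5], [211.3, 186.0]]
```

View pics/top9z.png

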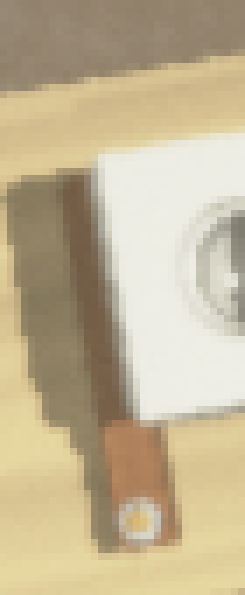

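```bash
python3 - <<'E'
from h import *
manip.job_done(); print(manip.read_time())
E
```

```text
the job is handed in; nothing more can be done
the job is handed in; nothing more can be done
```

The mould is closed with the keeper bar across behind it, and I handed the job in at about 26 s of the 72 s allowed. The hand-in gives no verdict.

With the fingers closed, I pushed the loose half towards the fixed half and squared it. I then pushed it home until it stalled at about 13 N and swung the bar round to its stop at about 10 N.

Last checks, from the top camera:
- **Seam:** the two halves together measure 95.8 × 90.3 mm (96 × 90 mm when fully shut). Measured before the bar was swung, the loose half sat about 0.7 mm sideways of the fixed one. The pair read about 0.01 rad off square after the swing.
- **Bar:** its outer edge runs parallel to the seam and matches the projection for 1.571 rad. A first line fit suggested 0.03 rad off square, but the mould half was hiding part of the bar. Measured on the visible outer edge, it was square.
- **Scene camera:** it read the closed pair as about 93.5 × 93.5 mm and 2.5–3.5 mm away from where the top camera put it. I took this as coarser depth at an oblique angle and trusted the top camera.
- **Other objects:** the slip jar, pot and tub were within about 2 mm of where they started, which is within measurement noise. The gripper was clear of everything, with forces near zero.

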